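# Turn over and fit a boiler cover

## Task

On the espresso machine repair bench, move the tall bottle off the turn-over stand's landing pad and set it upright on the cork coaster, without tipping it. Then let the rectangular boiler cover drop off the lip of the stand's ramp so that it flips over and lands spigot-down on the pad, pick it up again and set it down (do not drop it) on the boiler, spigot in the mouth, flat and lengthwise in line with the boiler's base. Leave everything else where it is.

Things in the scene. Friction and masses are not known exactly. Their poses are not given: they have to be found in the camera images.
- lip (a point): Middle of the lip (free lower edge, upper face) of the turn-over stand's ramp, 113 mm above the table. The ramp is an aluminium tongue 36 mm wide, 4 mm thick, 75 mm long, falling at 15 degrees to the lip. x: level, outward over the landing pad; y along the lip; z up. A cover let go just above the ramp, level, its length along x, its centre 15 to 25 mm beyond the lip, tips and turns right over.
- stand: Fixed turn-over stand; origin on the table straight below the lip, axes as lip. Base plate 170 mm wide, x from -100 to +170 mm; ramp's post 50 mm wide, 125 mm high, x from -93 to -63 mm; the ramp's upper end is 132 mm high. A turned cover rests centred 20 to 80 mm out from the lip. Dropped 35 mm or more beyond the lip it does not turn over; under 10 mm it may end beneath the ramp.
- pad (a point): Centre of the stand's black rubber landing pad, on its top surface, 8 mm above the table, 85 mm out from the lip; pad 165 mm (x) by 162 mm (y), no rim. Axes as the stand.
- cover_center (a point): Centre (half-way up) of the boiler cover: brass plate 90 mm long (x), 58 mm wide (y), 6 mm thick, with a round spigot 28 mm across, 4 mm high, amid one face; 10 mm over all, about 90 g. z points out of the spigot side: up at the start (lying flat on the table), down once turned over; it then rests on the spigot, its plate 4 mm above the surface. Grasp it across its width.
- bottle_center (a point): Centre (half-way up) of the tall top-heavy bottle: round, 190 mm high, white body 34 mm thick up to 110 mm above the foot, 32 mm thick from there to 160 mm, then a heavy steel head 24 mm thick; about 300 g, its weight centred about 135 mm above the foot. z is up its axis. Stands on the landing pad at the start.
- coaster_top (a point): Centre of the top of the fixed round cork coaster, 90 mm across, 4 mm thick; the bottle belongs here.
- mouth (a point): Centre of the boiler's mouth, level with its rim, 75 mm above the table. Fixed aluminium boiler: neck 50 mm across outside, 40 mm inside (the spigot has 6 mm to spare all round), 27 mm high, on a body 60 mm across and a black base 84 mm (x) by 64 mm (y). Seated, the cover's plate rests on the rim, its length along this x, either way round. z up.
- jug: Bystander: round steel jug, 68 mm across, 90 mm high, with a handle on its y side. Origin under its centre.
- screwdriver: Bystander: screwdriver 160 mm long lying along its x.
- valve: Bystander: small valve, 30 x 26 mm, 50 mm high, standing. Origin under its centre.
- portafilter: Bystander: portafilter, round basket 64 mm across, 35 mm high (origin under it), handle 160 mm out along its y.
- cup: Bystander: white cup 70 mm across, 60 mm high. Origin under its centre.
- screen: Bystander: plain round brass shower plate, 58 mm across, 5 mm thick. Not the cover.
- wrench: Bystander: wrench 150 mm long lying along its x.
- cover: The same cover; origin at the middle of its plain (non-spigot) face, axes as cover_center.
- bottle: The same bottle; origin at the middle of its foot.
There are look-alikes about, which are no part of the job. What is shaped like the bottle but orange or red is not meant. Leave any blue or green look-alike of the cover alone.

How it is judged:
By the outcome, as a careful person would: the job done as asked, in the order asked, and still so for the second after the job is handed in, with the robot touching nothing.
It also fails if it takes over 69 s, if anything falls off the work surface, if the arm or the gripper's body presses on something with over 40 N, if the wrist force passes 120 N, or if a joint passes its speed limit or range.

## Robot

A 6-joint arm with a two-finger parallel gripper is mounted at the origin on the work surface. World frame = base frame: x ahead of the robot, y to its left, z up, the work surface at z = 0. Lengths are in mm, angles in rad, forces in N, time in s.
With the tool pointing down it reaches from about 275 to 1000 mm from the base axis. Payload 8.4 kg.
Tool frame: the origin (TCP) lies midway between the tips of the shut fingers; the grasp point (between the pads) lies 19 mm behind it; z points along the fingers, y is the line along which they close (so a half turn about z gives the same grasp; the last joint's range is limited). The gripper opens to 85 mm and grips with 20 to 120 N. Pads are 22 mm wide; open, the fingers measure 114 mm over their backs; the gripper's body (76 mm by 85 mm) begins 54 mm behind the grasp point. The pads swing forward as they close: fully open they stand 13 mm farther back than shut.
Start: joints at [-1.29, 0.353, 1.633, -0, 1.155, -0.002], TCP at [174.402, -600.177, 231.281] pointing down, gripper open.
Joint ranges: [-2.63, 2.63], [-0.92, 2.1], [0.06, 2.66], [-1.3, 4.44], [0, 2.69], [-3.02, 3.02]. Speed limits (rad/s): [2.22, 2.22, 2.79, 3.14, 3.14, 3.14].

## Interface

Orientations are given as [roll, pitch, yaw] about the fixed x, y, z axes, in that order (R = Rz(yaw) Ry(pitch) Rx(roll)).
In Python, from rig import telemetry, optics, r gives the robot as it stands.
- The arm moves only by the tool play_rows, never from a script. Its arguments are lists of equal length, an entry for each row: "dp": the shift along the tool's x, y, z in units of 40 mm (1.0 is 40 mm), a list of three; "rot": the turn, a rotation vector about the tool's x, y, z in units of 6 degrees (1.0 is 6 degrees), a list of three. In form: {"dp": [[tx, ty, tz], ...], "rot": [[ax, ay, az], ...]}. A call has 1 to 5 rows; each row is the pose to reach, as a shift and turn from the pose commanded when the call began, along the tool's axes at that moment; what a row does not reach only later rows make up. A row lasts 1/12 s, in which the tool goes at most 41.7 mm and 7.16 degrees, less where a joint would pass 70% of its speed; a pose out of reach is approached as far as the arm can. A call with a gripper value outside its range is refused whole. "fingers" is the opening, from 0 (shut) to 1 (fully open), set as the call begins (left out, the last holds). The fingers move at their own pace and stop on an object; "grip_force" is the grip in N (left out, the last holds). Time passes only in rows, so rows that repeat a pose let the fingers close. It gives the time, the measured TCP pose, the force, the opening and the grip force at its end, in the units of the state.
- telemetry.sense(): the state, without advancing time (a new reading comes with each control period).
- optics.grab_frame(name): name is "scene" or "top"; returns a dict with "color" (480x640x3 uint8, red, green, blue), "mtx" (3x3 intrinsics, pixels), "D" ([k1, k2, p1, p2, k3] as OpenCV has them; the pictures are not rectified), "R" (3x3) and "t" (3): a world point X has camera coordinates R X + t. Camera axes: x right, y down, z forward; pixel columns grow to the right and rows downward; lengths in mm; the calibration is good to about 2 mm. A picture is of the moment at which its call begins. There is no depth.
- r.sign_off(): hands the job in; it is judged then, once.
The state is a dict: "clock": time; "qpos": joint angles; "qvel": joint speeds; "joint_efforts": joint torques, N m; "eef_pos": TCP position; "tcp_rot": TCP orientation; "contact_force": force on the tool from outside, world axes, zero at the start; "wrist_torque": the same for the moment, N m; "opening": opening from 0.0 (shut) to 1.0 (fully open); "grasp_force": force on a finger pad.
Only numpy, scipy, OpenCV 4.12 (cv2) and the standard library are available. Lean on these libraries where they do the work, as an engineer would, in place of code of your own. Each camera call takes 0.05 s, during which the arm holds its last target. There are 200 camera calls.

## Working session

There is one attempt and no reset: what is moved stays moved. The work goes in short steps, Python scripts to look and compute and a tool call to move; the robot and the scene stay as the last step left them, time stands still between calls to the robot, and variables do not carry over. Pictures are saved under pics/ and viewed, at most 10 in all, crops included, and the job is handed in when it is done.

Besides the shell and the picture viewer there is one more tool, called after "Call:" as a command line: name --argument value ..., lists and objects as JSON in quotes. play_rows: Moves the arm, as the interface text tells. Its arguments: {"type":"object","properties":{"dp":{"type":"array"},"rot":{"type":"array"},"fingers":{"type":"number"},"grip_force":{"type":"number"}},"required":["dp","rot"]}

```bash
mkdir -p pics; ls; python3 - <<'E'
from rig import telemetry, optics, r
import cv2
print(telemetry.sense())
for n in("scene","top"):
    f=optics.grab_frame(n); cv2.imwrite(f"pics/{n}0.png",f["color"][:,:,::-1]); print(n,f["mtx"],f["D"],f["R"],f["t"])
E
```

```text
pics
{'clock': 0.0, 'qpos': array([-1.29039282e+00,  3.53659655e-01,  1.63417788e+00,  2.91954095e-06,
        1.15520573e+00, -2.40738290e-03]), 'qvel': array([ 0.00051979, -0.00118909, -0.00131419,  0.00034341,  0.00024489,
       -0.00114958]), 'joint_efforts': array([-4.85191660e-03, -6.05256557e+01, -3.42064083e+01, -4.47228012e-04,
        9.34349519e-03, -8.51683831e-05]), 'eef_pos': array([ 174.26668742, -599.68755663,  230.53578626]), 'tcp_rot': array([-3.14014205e+00, -6.16147314e-06,  2.82809707e-01]), 'contact_force': array([ 0.27420399, -0.00471554, -0.77973322]), 'wrist_torque': array([ 0.01734819,  0.03290983, -0.02188932]), 'grasp_force': 0.0, 'opening': 1.005528740515987}
scene [[606.09112625   0.         307.68846268]
 [  0.         606.09112625 230.4921041 ]
 [  0.           0.           1.        ]] [-0.0152944  0.         0.         0.         0.       ] [[ 0.83579931  0.54886707  0.01358156]
 [ 0.45374745 -0.67660358 -0.57993176]
 [-0.30911612  0.49086916 -0.81455184]] [-507.16941206 -156.14082327 1486.0031259 ]
top [[436.42653579   0.         319.76944465]
 [  0.         436.42653579 238.9827846 ]
 [  0.           0.           1.        ]] [0.00845659 0.         0.         0.         0.        ] [[ 0.0049108  -0.99976325  0.02119754]
 [-0.99666161 -0.00662092 -0.08137438]
 [ 0.08149546 -0.02072716 -0.99645816]] [  46.43528425  550.89282419 1122.85303168]
```

View pics/scene0.png

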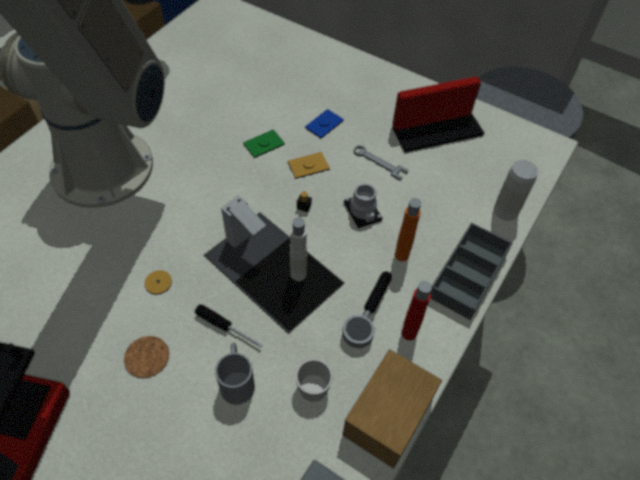

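View pics/top0.png

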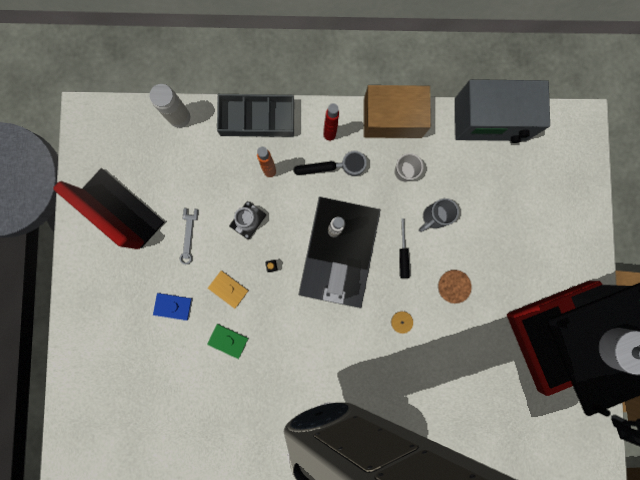

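The scene view shows the white bottle at about (298,250), the brass cover at (309,165) beside its blue and green look-alikes, the boiler at (364,203) and the coaster at (147,356). In the top view the cover is at (228,289), the bottle head at (336,222), the boiler at (247,218), the coaster at (455,286) and the ramp at (338,280).

- **Cover candidates (top view):** brass (228,289), blue (173,306), green (228,341) and the round screen (402,322). The brass rectangle fits.
- **Bottle candidates (top view):** white (336,227), orange (266,162), red (331,122) and a fat grey cylinder (170,105). The white one on the pad fits.

```bash
cat > h.py <<'E'
import numpy as np, cv2
from rig import telemetry, optics, r
def grab(n): return optics.grab_frame(n)
def ray(f,uv):
    p=cv2.undistortPoints(np.array(uv,float).reshape(-1,1,2),f["mtx"],np.array(f["D"],float)).reshape(-1,2)
    R=np.array(f["R"]);t=np.array(f["t"])
    return -R.T@t, np.c_[p,np.ones(len(p))]@R
def plane(f,uv,z):
    c,d=ray(f,uv); return c+d*((z-c[2])/d[:,2])[:,None]
def proj(f,X):
    return cv2.projectPoints(np.array(X,float).reshape(-1,1,3),cv2.Rodrigues(np.array(f["R"]))[0],np.array(f["t"]),f["mtx"],np.array(f["D"],float))[0].reshape(-1,2)
def tri(f1,u1,f2,u2):
    c1,d1=ray(f1,u1);c2,d2=ray(f2,u2);d1=d1[0];d2=d2[0]
    s=np.linalg.lstsq(np.c_[d1,-d2],c2-c1,rcond=None)[0]
    a,b=c1+s[0]*d1,c2+s[1]*d2
    return (a+b)/2,np.linalg.norm(a-b)
def blob(m,near):
    n,l,s,c=cv2.connectedComponentsWithStats(m.astype(np.uint8))
    ok=[i for i in range(1,n) if s[i,4]>30]
    i=min(ok,key=lambda i:np.hypot(*(c[i]-near)))
    return (l==i).astype(np.uint8)
def contour(m):
    return max(cv2.findContours(m,cv2.RETR_EXTERNAL,cv2.CHAIN_APPROX_NONE)[0],key=len).reshape(-1,2).astype(float)
def rect(f,m,z):
    P=plane(f,contour(m),z)[:,:2]
    (c,s,a)=cv2.minAreaRect(P.astype(np.float32))
    if s[0]<s[1]: s=(s[1],s[0]);a+=90
    return np.round(c,1),np.round(s,1),round((a+90)%180-90,1)
def hsv(f): return cv2.cvtColor(f["color"],cv2.COLOR_RGB2HSV).astype(int)
E
python3 - <<'E'
from h import *
F={n:grab(n) for n in("scene","top")}
near={"scene":dict(cov=(309,165),cork=(147,356)),"top":dict(cov=(228,289),cork=(455,286))}
for n,f in F.items():
    H=hsv(f);h,s,v=H[...,0],H[...,1],H[...,2]
    m=blob((h>12)&(h<28)&(s>110)&(v>90),near[n]["cov"]);print(n,"cover",rect(f,m,6))
    m=blob((h>3)&(h<20)&(s>70)&(v>60),near[n]["cork"]);print(n,"cork",rect(f,m,4))
    m=blob((v<75),(310,285) if n=="scene" else (340,250));print(n,"stand",rect(f,m,8),rect(f,m,4))
W=np.zeros((600,800,3),np.uint8)
for i,(n,x,y,w,hh) in enumerate([("top",210,180,133,100),("top",285,190,133,100),("scene",200,170,160,120),("scene",280,140,133,100)]):
    c=cv2.resize(F[n]["color"][y:y+hh,x:x+w],(400,300),interpolation=cv2.INTER_CUBIC)
    W[(i//2)*300:(i//2)*300+300,(i%2)*400:(i%2)*400+400]=c
W=np.clip(W.astype(float)*1.5,0,255).astype(np.uint8)
cv2.imwrite("pics/crop.png",W[:,:,::-1])
E
```

```text
scene cover (array([420. , 286.3]), array([87.4, 56.6]), 54.1)
scene cork (array([ 430.1, -312.7]), array([86. , 85.8]), 54.8)
scene stand (array([495.3,   8. ]), array([325.6, 190.8]), -11.4) (array([493.6,  10.1]), array([326.8, 191.4]), -11.4)
top cover (array([418.6, 290.3]), array([89.6, 57.4]), 53.8)
top cork (array([ 429.3, -308.2]), array([85.9, 84.5]), -89.8)
top stand (array([519. ,  -4.4]), array([265.4, 167.8]), -11.4) (array([519.2,  -4.6]), array([266.3, 168.3]), -11.4)
```

View pics/crop.png

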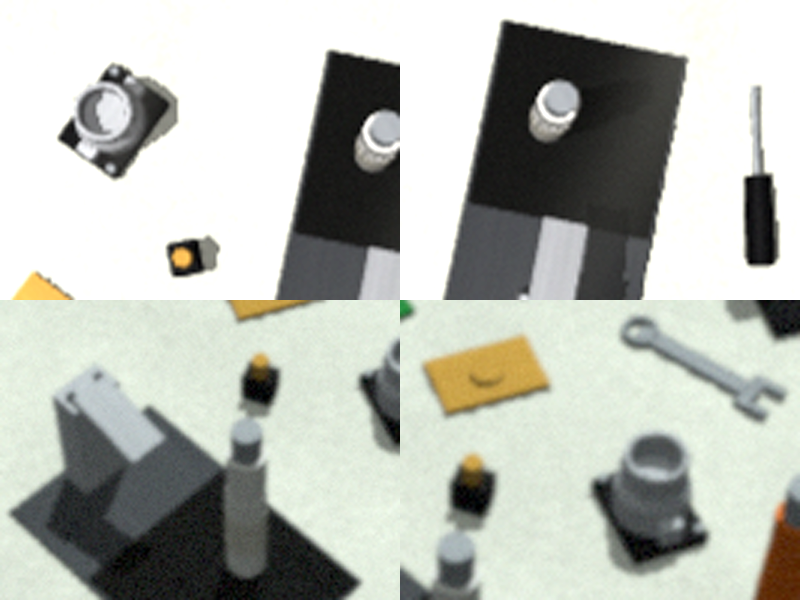

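The enlarged crops confirm the brass cover, spigot up, and the white bottle with its steel head on the pad: head top at about (339,222) in the top view and (298,221) in the scene view. They also show the lip corners at about (332,262) and (347,264) in the top view, and the boiler rim with its rotated black base.

```bash
python3 - <<'E'
from h import *
F={n:grab(n) for n in("scene","top")};t,s=F["top"],F["scene"]
print("head tri",tri(t,(339,222),s,(298,221)))
# bottle head refine: top view light blob
print("head plane198",plane(t,[(339,222)],198),plane(s,[(298,221)],198))
for a,b in(((331.7,261.7),(250,234.8)),((347.3,264),(266,224.8))): print("lip",tri(t,a,s,b),plane(t,[a],113)[0],plane(s,[b],113)[0])
th=np.radians(-11.4); o=np.array([519.1,-4.5])-35*np.array([np.cos(th),np.sin(th)]);print("stand o",o)
print("mouth top",plane(t,[(245,216.6)],75), "scene",plane(s,[(280+255/3,140+155/3)],75))
C=np.array([(113,65),(172,100),(118,178),(60,137)])/400*133+[210,180]
P=plane(t,C,8)[:,:2];print("base",P,P.mean(0))
d=P[0]-P[3]+P[1]-P[2];print(np.degrees(np.arctan2(d[1],d[0])))
m=blob(hsv(t)[...,2]<70,(247,218));print(rect(t,m,8))
# rim ring in both: neck brightness
for f,n in((t,"top"),(s,"scene")):
  p=proj(f,[[plane(t,[(245,216.6)],75)[0][0],plane(t,[(245,216.6)],75)[0][1],75]]);print(n,p)
E
```

```text
head tri (array([574.42094206,  10.71771315, 198.78380381]), np.float64(0.15030670843342922))
head plane198 [[574.45655877  10.62071959 198.        ]] [[574.15765854  11.24586926 198.        ]]
lip (array([475.77421483,   9.01467238,  79.81077363]), np.float64(36.41044005528831)) [488.54619965  22.54310254 113.        ] [477.53310215 -20.37005842 113.        ]
lip (array([492.64992931,  -5.09724744, 141.42439573]), np.float64(25.231720754145464)) [483.22803561 -15.02826692 113.        ] [489.94373976  18.31490703 113.        ]
stand o [484.79050889   2.41800691]
mouth top [[601.2193742  238.09782195  75.        ]] scene [[602.90821049 237.59906591  75.        ]]
base [[650.35387796 242.16902913]
 [619.52568939 189.59788461]
 [549.98065676 235.95886883]
 [585.87558757 287.51289099]] [601.43395292 238.80966839]
-34.381706795183476
(array([601.8, 239.9]), array([83.2, 63.7]), -34.5)
top [[245.  216.6]]
scene [[364.45917232 191.19531103]]
```

Points measured:

| Point | Position (mm) | Yaw |
|---|---|---|
| Bottle | (574, 11), top at 199 (198 expected) | – |
| Stand origin / lip | (485, 2) | −11.4° |
| Coaster | (430, −310) | – |
| Cover | (419, 288) | 54° |
| Mouth | (602, 238) | −34.4° |

The sizes match the ones given, so I'm setting out for a point above the bottle.

Call:
play_rows --dp '[[0.69,-0.59,0],[1.39,-1.19,0],[2.08,-1.78,0],[2.77,-2.38,0],[3.466,-2.969,0]]' --rot '[[0,0,0],[0,0,0],[0,0,0],[0,0,0],[0,0,0]]' --fingers 1

```text
clock: 0.72
eef_pos: [274.9, -445.9, 231.3]
tcp_rot: [-3.142, -0.0, 0.282]
contact_force: [0.6, -1.5, -0.5]
opening: 1.002
grasp_force: 0.0
```

Call:
play_rows --dp '[[0.69,-0.59,0],[1.39,-1.19,0],[2.08,-1.78,0],[2.77,-2.38,0],[3.466,-2.969,0]]' --rot '[[0,0,0],[0,0,0],[0,0,0],[0,0,0],[0,0,0]]'

```text
clock: 1.13
eef_pos: [375.0, -293.1, 231.5]
tcp_rot: [3.141, -0.0, 0.283]
contact_force: [0.3, -0.4, -0.3]
opening: 0.995
grasp_force: 0.0
```

Call:
play_rows --dp '[[0.69,-0.59,0],[1.39,-1.19,0],[2.08,-1.78,0],[2.77,-2.38,0],[3.466,-2.969,0]]' --rot '[[0,0,0],[0,0,0],[0,0,0],[0,0,0],[0,0,0]]'

```text
clock: 1.55
eef_pos: [475.1, -140.3, 231.5]
tcp_rot: [3.141, -0.0, 0.283]
contact_force: [-0.2, -0.5, 0.4]
opening: 1.002
grasp_force: 0.0
```

Call:
play_rows --dp '[[0.75,-0.65,0],[1.6,-1.4,0],[2.5,-2.2,0],[3.2,-2.8,0],[3.466,-2.969,0]]' --rot '[[0,0,0],[0,0,0],[0,0,0],[0,0,0],[0,0,0]]'

```text
clock: 1.97
eef_pos: [576.5, 14.8, 231.4]
tcp_rot: [-3.141, -0.002, 0.285]
contact_force: [-1.1, 0.1, 0.1]
opening: 1.002
grasp_force: 0.0
```

Call:
play_rows --dp '[[0,0,0],[0,0,0],[0,0,0]]' --rot '[[0,0,0],[0,0,0],[0,0,0]]'

```text
clock: 2.22
eef_pos: [573.6, 10.0, 231.0]
tcp_rot: [3.141, 0.001, 0.283]
contact_force: [0.4, -0.5, -0.7]
opening: 1.002
grasp_force: 0.0
```

Call:
play_rows --dp '[[0.02,0,0.6],[0.02,0,1.2],[0.02,0,1.8],[0.02,0,2.3],[0.02,0,2.45]]' --rot '[[0,0,0],[0,0,0],[0,0,0],[0,0,0],[0,0,0]]'

```text
clock: 2.63
eef_pos: [572.4, 9.3, 130.6]
tcp_rot: [-3.141, 0.005, 0.281]
contact_force: [-0.5, -0.2, -0.8]
opening: 1.0
grasp_force: 0.0
```

Call:
play_rows --dp '[[0,0,0],[0,0,0],[0,0,0],[0,0,0],[0,0,0]]' --rot '[[0,0,0],[0,0,0],[0,0,0],[0,0,0],[0,0,0]]' --fingers 0.25 --grip_force 50

```text
clock: 3.05
eef_pos: [576.1, 11.0, 134.8]
tcp_rot: [3.141, -0.002, 0.283]
contact_force: [-0.1, 1.2, 2.8]
opening: 0.36
grasp_force: 49.1
```

Call:
play_rows --dp '[[0,0,0],[0,0,0],[0,0,0],[0,0,0],[0,0,0]]' --rot '[[0,0,0],[0,0,0],[0,0,0],[0,0,0],[0,0,0]]'

```text
clock: 3.47
eef_pos: [576.1, 11.1, 134.8]
tcp_rot: [3.141, -0.002, 0.283]
contact_force: [-0.5, 0.2, 6.3]
opening: 0.358
grasp_force: 49.5
```

Call:
play_rows --dp '[[0,0,-0.2],[0,0,-0.6],[0,0,-1.2],[0,0,-1.8],[0,0,-2.4]]' --rot '[[0,0,0],[0,0,0],[0,0,0],[0,0,0],[0,0,0]]'

```text
clock: 3.88
eef_pos: [574.6, 11.0, 230.6]
tcp_rot: [-3.141, 0.001, 0.283]
contact_force: [0.8, 0.4, -3.2]
opening: 0.361
grasp_force: 49.8
```

Call:
play_rows --dp '[[0,0,-0.2],[0,0,-0.3],[0,0,-0.3],[0,0,-0.3]]' --rot '[[0,0,0],[0,0,0],[0,0,0],[0,0,0]]'

```text
clock: 4.22
eef_pos: [574.4, 11.0, 240.1]
tcp_rot: [-3.141, 0.002, 0.283]
contact_force: [-0.3, 0.3, -4.1]
opening: 0.362
grasp_force: 49.8
```

```bash
python3 - <<'E'
from h import *
f=grab("scene");print(telemetry.sense())
for n in("scene","top"):
  f=grab(n);p=proj(f,[576,11,200])[0].astype(int);c=f["color"][max(0,p[1]-120):p[1]+120,p[0]-100:p[0]+100]
  globals()[n]=cv2.resize(c,(400,480))
cv2.imwrite("pics/lift.png",np.hstack([scene,top])[:,:,::-1])
E
```

```text
{'clock': 4.2667, 'qpos': array([ 1.64135517e-02,  2.67851519e-01,  1.73336283e+00, -2.97889487e-05,
        1.14283901e+00,  1.30442329e+00]), 'qvel': array([ 0.00017001,  0.00523308, -0.00011402, -0.00206066,  0.00257494,
       -0.0001307 ]), 'joint_efforts': array([ 6.99828364e-03, -5.69587898e+01, -3.59219599e+01, -1.57357725e-03,
        1.92903870e-03, -2.18074297e-04]), 'eef_pos': array([574.21476643,  10.91666304, 239.7322456 ]), 'tcp_rot': array([-3.14097103e+00,  2.38104133e-03,  2.82799723e-01]), 'contact_force': array([ 0.19226667,  0.02331427, -2.48010662]), 'wrist_torque': array([ 0.05797293,  0.01336277, -0.01577205]), 'grasp_force': 49.774818420410156, 'opening': 0.35813196706060463}
```

View pics/lift.png

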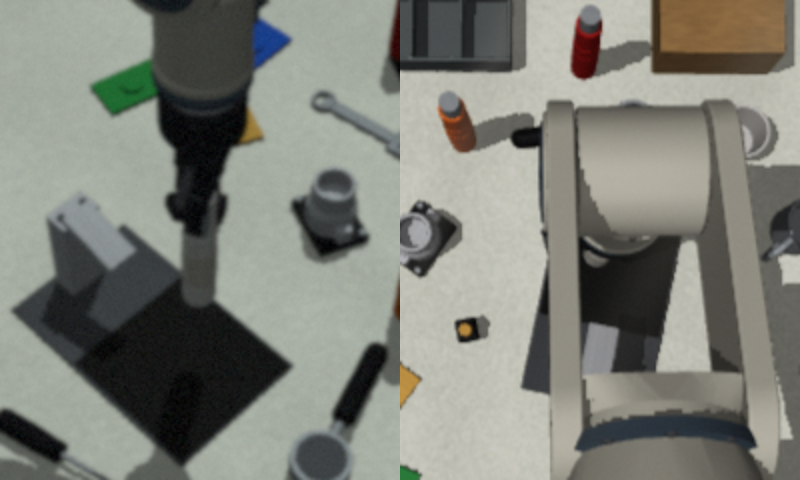

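The bottle is lifted and hangs upright in the fingers (scene crop, foot near (200,300)). I'm carrying it to the coaster.

Call:
play_rows --dp '[[-0.15,0.18,0],[-0.45,0.53,0],[-0.9,1.05,0],[-1.4,1.64,0],[-1.9,2.233,0]]' --rot '[[0,0,0],[0,0,0],[0,0,0],[0,0,0],[0,0,0]]'

```text
clock: 4.78
eef_pos: [525.9, -97.2, 240.6]
tcp_rot: [-3.141, 0.001, 0.284]
contact_force: [-0.3, -0.5, -3.4]
opening: 0.358
grasp_force: 49.9
```

Call:
play_rows --dp '[[-0.5,0.59,0],[-1.0,1.18,0],[-1.5,1.77,0],[-2.0,2.36,0],[-2.5,2.95,0]]' --rot '[[0,0,0],[0,0,0],[0,0,0],[0,0,0],[0,0,0]]'

```text
clock: 5.2
eef_pos: [462.5, -238.8, 240.8]
tcp_rot: [-3.141, 0.001, 0.283]
contact_force: [0.7, -0.1, -2.5]
opening: 0.36
grasp_force: 49.9
```

Call:
play_rows --dp '[[-0.4,0.46,0],[-0.75,0.87,0],[-1.0,1.17,0],[-1.2,1.41,0],[-1.31,1.53,0]]' --rot '[[0,0,0],[0,0,0],[0,0,0],[0,0,0],[0,0,0]]'

```text
clock: 5.62
eef_pos: [429.7, -312.0, 240.9]
tcp_rot: [-3.141, 0.001, 0.282]
contact_force: [0.2, 0.1, -3.7]
opening: 0.363
grasp_force: 50.0
```

Call:
play_rows --dp '[[0,0,0.2],[0,0,0.7],[0,0,1.3],[0,0,1.9],[0,0,2.3]]' --rot '[[0,0,0],[0,0,0],[0,0,0],[0,0,0],[0,0,0]]'

```text
clock: 6.03
eef_pos: [430.1, -309.0, 146.6]
tcp_rot: [-3.139, 0.001, 0.284]
contact_force: [-0.6, -0.4, -2.9]
opening: 0.362
grasp_force: 50.0
```

Call:
play_rows --dp '[[0,0,0.05],[0,0,0.1],[0,0,0.1],[0,0,0.1],[0,0,0.1]]' --rot '[[0,0,0],[0,0,0],[0,0,0],[0,0,0],[0,0,0]]'

```text
clock: 6.45
eef_pos: [431.5, -310.9, 146.4]
tcp_rot: [3.14, -0.001, 0.283]
contact_force: [-0.6, -0.1, -3.6]
opening: 0.363
grasp_force: 49.9
```

```bash
python3 - <<'E'
from h import *
s=telemetry.sense();print(s['eef_pos'],s['tcp_rot'],s['contact_force'],s['opening'])
f=grab("scene");p=proj(f,[[430,-310.5,4],[430,-310.5,190],[430,-310.5,100]]);print(p)
x,y=p[2].astype(int);c=f["color"][y-100:y+100,x-100:x+100]
cv2.imwrite("pics/place.png",cv2.resize(c,(600,600))[:,:,::-1])
E
```

```text
[ 431.48368534 -310.94741907  146.4058719 ] [ 3.14003544e+00 -1.26292447e-03  2.83002298e-01] [-0.55688429 -0.08938438 -3.64011369] 0.3630034492922972
[[146.93216628 355.1662518 ]
 [125.09462019 310.83156857]
 [136.3954294  333.78603354]]
```

View pics/place.png

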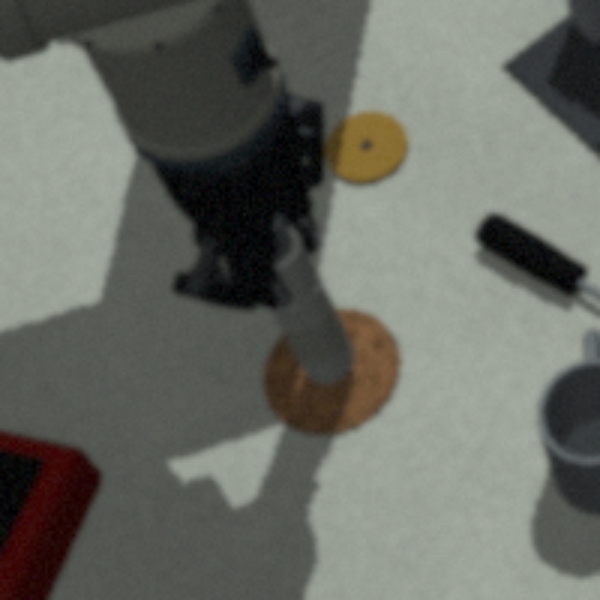

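The bottle hangs upright over the coaster, its foot near crop (325,370). I'm lowering it gently.

Call:
play_rows --dp '[[0,0,0.1],[0,0,0.2],[0,0,0.3],[0,0,0.3],[0,0,0.3]]' --rot '[[0,0,0],[0,0,0],[0,0,0],[0,0,0],[0,0,0]]'

```text
clock: 6.92
eef_pos: [430.4, -310.4, 132.8]
tcp_rot: [-3.141, 0.001, 0.283]
contact_force: [-0.3, -0.5, -3.0]
opening: 0.358
grasp_force: 49.9
```

Call:
play_rows --dp '[[0,0,0.03],[0,0,0.05],[0,0,0.05],[0,0,0.05]]' --rot '[[0,0,0],[0,0,0],[0,0,0],[0,0,0]]'

```text
clock: 7.25
eef_pos: [430.8, -310.6, 131.3]
tcp_rot: [3.142, -0.0, 0.283]
contact_force: [0.0, -0.5, -2.5]
opening: 0.358
grasp_force: 49.9
```

Call:
play_rows --dp '[[0,0,0.02],[0,0,0.03],[0,0,0.03]]' --rot '[[0,0,0],[0,0,0],[0,0,0]]'

```text
clock: 7.5
eef_pos: [431.1, -310.8, 130.8]
tcp_rot: [3.141, -0.001, 0.283]
contact_force: [-1.1, 0.4, 3.9]
opening: 0.36
grasp_force: 50.8
```

Call:
play_rows --dp '[[0,0,0],[0,0,0],[0,0,0],[0,0,0],[0,0,0]]' --rot '[[0,0,0],[0,0,0],[0,0,0],[0,0,0],[0,0,0]]' --fingers 0.42

```text
clock: 7.92
eef_pos: [430.8, -310.7, 130.1]
tcp_rot: [3.142, -0.0, 0.283]
contact_force: [0.2, 0.5, -0.5]
opening: 0.42
grasp_force: 0.0
```

Call:
play_rows --dp '[[0,0,0],[0,0,0],[0,0,0],[0,0,0],[0,0,0]]' --rot '[[0,0,0],[0,0,0],[0,0,0],[0,0,0],[0,0,0]]' --fingers 1

```text
clock: 8.33
eef_pos: [430.7, -310.6, 130.1]
tcp_rot: [-3.142, 0.0, 0.283]
contact_force: [-0.8, -0.1, -0.6]
opening: 0.998
grasp_force: 0.0
```

Call:
play_rows --dp '[[0,0,-0.4],[0,0,-1.0],[0,0,-1.7],[0,0,-2.4],[0,0,-2.8]]' --rot '[[0,0,0],[0,0,0],[0,0,0],[0,0,0],[0,0,0]]'

```text
clock: 8.75
eef_pos: [431.6, -311.2, 245.1]
tcp_rot: [3.139, -0.002, 0.283]
contact_force: [0.7, 0.0, -0.5]
opening: 0.997
grasp_force: 0.0
```

```bash
python3 - <<'E'
from h import *
s=telemetry.sense();print(s['eef_pos'],s['tcp_rot'],s['contact_force'],s['opening'])
def go(p,yaw,t,yt):
    d=np.array(t)-p;c,n=np.cos(yaw),np.sin(yaw)
    return np.round(np.array([c*d[0]+n*d[1],n*d[0]-c*d[1],-d[2]])/40,3), "rotz", round(-np.degrees(yt-yaw)/6,3)
print(go(s['eef_pos'],s['tcp_rot'][2],(419,289,245),np.radians(54)))
E
cat >> h.py <<'E'
def go(p,yaw,t,yt):
    d=np.array(t)-p;c,n=np.cos(yaw),np.sin(yaw)
    return np.round(np.array([c*d[0]+n*d[1],n*d[0]-c*d[1],-d[2]])/40,3), "rotz", round(-np.degrees(yt-yaw)/6,3)
E
```

```text
[ 431.55761085 -311.19933645  245.06666529] [ 3.13913271e+00 -1.92080307e-03  2.82793993e-01] [ 0.74297077  0.02811688 -0.53625642] 0.9971922881791079
(array([ 3.8860e+00, -1.4497e+01,  2.0000e-03]), 'rotz', np.float64(-6.3))
```

Call:
play_rows --dp '[[0.19,-0.72,0],[0.39,-1.45,0],[0.58,-2.17,0],[0.78,-2.9,0],[0.97,-3.624,0]]' --rot '[[0,0,0],[0,0,0],[0,0,0],[0,0,0],[0,0,0]]'

```text
clock: 9.17
eef_pos: [427.2, -159.3, 242.2]
tcp_rot: [3.141, -0.0, 0.282]
contact_force: [-0.1, 0.0, 0.3]
opening: 1.001
grasp_force: 0.0
```

Call:
play_rows --dp '[[0.19,-0.72,0],[0.39,-1.45,0],[0.58,-2.17,0],[0.78,-2.9,0],[0.97,-3.624,0]]' --rot '[[0,0,0],[0,0,0],[0,0,0],[0,0,0],[0,0,0]]'

```text
clock: 9.58
eef_pos: [424.1, -9.2, 242.3]
tcp_rot: [3.141, -0.001, 0.283]
contact_force: [0.3, 0.8, -0.4]
opening: 0.998
grasp_force: 0.0
```

Call:
play_rows --dp '[[0.19,-0.72,0],[0.39,-1.45,0],[0.58,-2.17,0],[0.78,-2.9,0],[0.97,-3.624,0]]' --rot '[[0,0,0],[0,0,0],[0,0,0],[0,0,0],[0,0,0]]'

```text
clock: 10.0
eef_pos: [420.9, 141.0, 242.2]
tcp_rot: [3.142, -0.0, 0.283]
contact_force: [1.3, 0.1, -0.2]
opening: 1.0
grasp_force: 0.0
```

Call:
play_rows --dp '[[0.19,-0.72,0],[0.39,-1.45,0],[0.58,-2.17,0],[0.78,-2.9,0],[0.97,-3.624,0]]' --rot '[[0,0,0],[0,0,0],[0,0,0],[0,0,0],[0,0,0]]'

```text
clock: 10.42
eef_pos: [417.6, 291.1, 242.1]
tcp_rot: [-3.142, -0.0, 0.283]
contact_force: [0.5, -0.4, 0.7]
opening: 0.999
grasp_force: 0.0
```

Call:
play_rows --dp '[[0,0,0.4],[0,0,0.9],[0,0,1.4],[0,0,1.9],[0,0,2.4]]' --rot '[[0,0,-0.8],[0,0,-1.7],[0,0,-2.6],[0,0,-3.4],[0,0,-4.0]]'

```text
clock: 10.83
eef_pos: [417.9, 289.6, 145.2]
tcp_rot: [3.142, -0.0, 0.707]
contact_force: [0.2, -0.2, -0.3]
opening: 1.001
grasp_force: 0.0
```

Call:
play_rows --dp '[[0,0,0.3],[0,0,0.6],[0,0,0.8],[0,0,0.8],[0,0,0.8]]' --rot '[[0,0,-0.8],[0,0,-1.6],[0,0,-2.3],[0,0,-2.3],[0,0,-2.3]]'

```text
clock: 11.25
eef_pos: [417.8, 289.4, 113.9]
tcp_rot: [-3.141, 0.001, 0.94]
contact_force: [0.5, 0.2, -0.2]
opening: 1.003
grasp_force: 0.0
```

```bash
python3 - <<'E'
from h import *
s=telemetry.sense();print(s['eef_pos'],s['tcp_rot'],s['contact_force'],s['opening'])
print(go(s['eef_pos'],s['tcp_rot'][2],(419.3,288.5,15),np.radians(54)))
a=grab("scene");b=grab("top")
x,y=proj(a,[425,285,60])[0].astype(int);c1=cv2.resize(a["color"][y-60:y+60,x-80:x+80],(800,600),interpolation=cv2.INTER_CUBIC)[:, 200:600]
x,y=proj(b,[430,-310,100])[0].astype(int);c2=cv2.resize(b["color"][y-60:y+60,x-40:x+40],(400,600),interpolation=cv2.INTER_CUBIC)
cv2.imwrite("pics/cov.png",np.hstack([c1,c2])[:,:,::-1])
E
```

```text
[417.78109928 289.37442326 113.88651435] [-3.14126944e+00  8.61705688e-04  9.40234627e-01] [ 0.50740519  0.17601424 -0.1973545 ] 1.002718719341986
(array([0.005, 0.044, 2.472]), 'rotz', np.float64(-0.021))
```

View pics/cov.png

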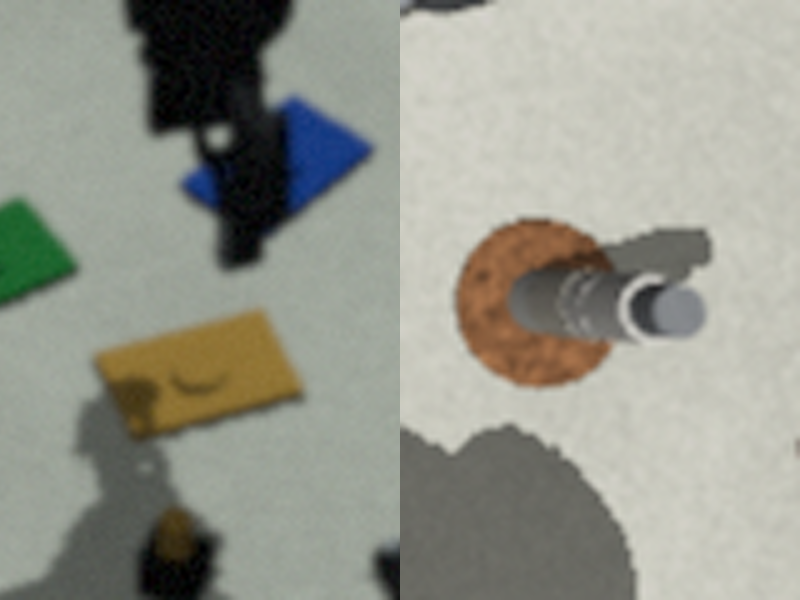

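The bottle stands upright on the coaster. The cover lies as measured under the gripper, so I'm descending to it.

Call:
play_rows --dp '[[0,0.04,0.5],[0,0.04,1.1],[0,0.04,1.7],[0,0.04,2.2],[0,0.04,2.45]]' --rot '[[0,0,0],[0,0,0],[0,0,0],[0,0,0],[0,0,0]]' --fingers 0.85

```text
clock: 11.77
eef_pos: [418.8, 288.2, 14.8]
tcp_rot: [-3.141, 0.001, 0.941]
contact_force: [0.3, 0.1, 1.2]
opening: 0.854
grasp_force: 0.0
```

Call:
play_rows --dp '[[0,0,0.1],[0,0,0.2],[0,0,0.3],[0,0,0.3]]' --rot '[[0,0,0],[0,0,0],[0,0,0],[0,0,0]]' --fingers 0.77

```text
clock: 12.1
eef_pos: [419.6, 288.8, 4.4]
tcp_rot: [3.141, -0.001, 0.942]
contact_force: [-0.6, -0.3, 0.8]
opening: 0.769
grasp_force: 0.0
```

Call:
play_rows --dp '[[0,0,0.025],[0,0,0.05],[0,0,0.05],[0,0,0.05]]' --rot '[[0,0,0],[0,0,0],[0,0,0],[0,0,0]]'

```text
clock: 12.43
eef_pos: [419.5, 288.7, 2.4]
tcp_rot: [3.141, -0.0, 0.942]
contact_force: [0.9, 0.4, 0.6]
opening: 0.773
grasp_force: 0.0
```

Call:
play_rows --dp '[[0,0,0.025],[0,0,0.05],[0,0,0.05],[0,0,0.05]]' --rot '[[0,0,0],[0,0,0],[0,0,0],[0,0,0]]'

```text
clock: 12.77
eef_pos: [419.2, 288.5, -0.0]
tcp_rot: [-3.142, 0.0, 0.943]
contact_force: [0.8, -0.6, -0.3]
opening: 0.769
grasp_force: 0.0
```

Call:
play_rows --dp '[[0,0,0.025],[0,0,0.05],[0,0,0.075],[0,0,0.075]]' --rot '[[0,0,0],[0,0,0],[0,0,0],[0,0,0]]'

```text
clock: 13.1
eef_pos: [419.2, 288.5, -3.1]
tcp_rot: [-3.142, 0.0, 0.943]
contact_force: [-0.3, 0.5, 0.5]
opening: 0.773
grasp_force: 0.0
```

Call:
play_rows --dp '[[0,0,0.025],[0,0,0.05],[0,0,0.05]]' --rot '[[0,0,0],[0,0,0],[0,0,0]]'

```text
clock: 13.35
eef_pos: [419.2, 288.5, -5.1]
tcp_rot: [-3.141, 0.0, 0.943]
contact_force: [0.2, -0.2, 0.2]
opening: 0.773
grasp_force: 0.0
```

Call:
play_rows --dp '[[0,0,0.025],[0,0,0.025]]' --rot '[[0,0,0],[0,0,0]]'

```text
clock: 13.52
eef_pos: [419.2, 288.5, -6.1]
tcp_rot: [-3.142, 0.0, 0.943]
contact_force: [0.3, -1.1, -1.2]
opening: 0.772
grasp_force: 0.0
```

Call:
play_rows --dp '[[0,0,0.025],[0,0,0.025]]' --rot '[[0,0,0],[0,0,0]]'

```text
clock: 13.68
eef_pos: [419.3, 288.6, -6.5]
tcp_rot: [-3.142, -0.0, 0.942]
contact_force: [-1.5, -1.6, 7.9]
opening: 0.772
grasp_force: 3.8
```

Tips touch the table at TCP −6.4 with this opening. I'll rise a little and close.

Call:
play_rows --dp '[[0,0,-0.06],[0,0,-0.06]]' --rot '[[0,0,0],[0,0,0]]'

```text
clock: 13.85
eef_pos: [419.5, 288.7, -4.2]
tcp_rot: [3.141, -0.0, 0.943]
contact_force: [0.0, 0.3, 1.1]
opening: 0.771
grasp_force: 0.0
```

Call:
play_rows --dp '[[0,0,0],[0,0,0],[0,0,0],[0,0,0],[0,0,0]]' --rot '[[0,0,0],[0,0,0],[0,0,0],[0,0,0],[0,0,0]]' --fingers 0.6 --grip_force 40

```text
clock: 14.27
eef_pos: [419.4, 288.6, -4.1]
tcp_rot: [3.142, -0.0, 0.942]
contact_force: [-0.6, -1.6, 9.2]
opening: 0.66
grasp_force: 41.1
```

Call:
play_rows --dp '[[0,0,-0.3],[0,0,-1.0],[0,0,-1.7],[0,0,-2.4],[0,0,-3.1]]' --rot '[[0,0,0],[0,0,0],[0,0,0],[0,0,0],[0,0,0]]'

```text
clock: 14.68
eef_pos: [418.9, 288.3, 121.2]
tcp_rot: [-3.141, 0.0, 0.943]
contact_force: [1.2, 0.4, -1.9]
opening: 0.662
grasp_force: 43.8
```

Call:
play_rows --dp '[[0,0,-0.6],[0,0,-1.2],[0,0,-1.4],[0,0,-1.4],[0,0,-1.4]]' --rot '[[0,0,0],[0,0,0],[0,0,0],[0,0,0],[0,0,0]]'

```text
clock: 15.1
eef_pos: [419.1, 288.4, 175.3]
tcp_rot: [3.142, -0.0, 0.942]
contact_force: [0.3, -0.9, -2.0]
opening: 0.658
grasp_force: 43.9
```

```bash
python3 - <<'E'
from h import *
s=telemetry.sense();print(s['eef_pos'],s['tcp_rot'],s['contact_force'],s['opening'])
th=np.radians(-11.4);o=np.array([484.8,1.9]);g=o+20*np.array([np.cos(th),np.sin(th)]);print(g)
print(go(s['eef_pos'],s['tcp_rot'][2],(*g,175),th))
f=grab("scene");x,y=proj(f,[*s['eef_pos']])[0].astype(int)
cv2.imwrite("pics/held.png",cv2.resize(f["color"][y-60:y+60,x-80:x+80],(640,480),interpolation=cv2.INTER_CUBIC)[:,:,::-1])
E
```

```text
[419.0746966  288.40896342 175.29981768] [ 3.14150574e+00 -2.97078356e-04  9.42494137e-01] [ 0.25561251 -0.91088771 -2.02926768] 0.6577019162676189
[504.40542349  -2.05314681]
(array([-4.621,  5.994,  0.007]), 'rotz', np.float64(10.9))
```

View pics/held.png

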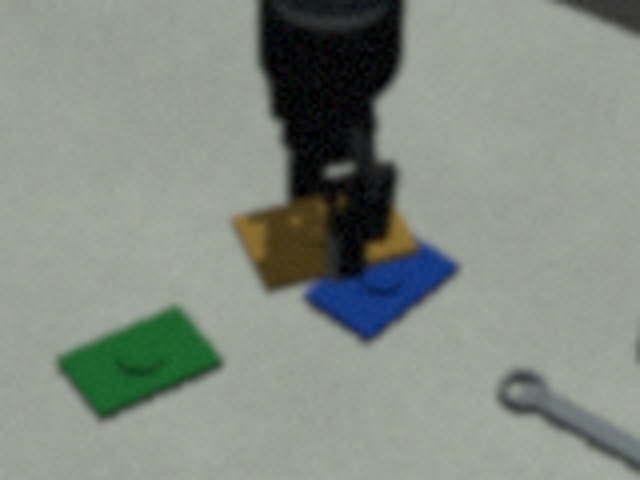

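The cover is held level and level-gripped across its width. I'm moving it above the lip.

Call:
play_rows --dp '[[-0.3,0.4,0],[-0.8,1.04,0],[-1.35,1.75,0],[-1.85,2.4,0],[-2.31,3.0,0]]' --rot '[[0,0,0],[0,0,0],[0,0,0],[0,0,0],[0,0,0]]'

```text
clock: 15.57
eef_pos: [461.1, 141.3, 173.6]
tcp_rot: [-3.14, 0.003, 0.943]
contact_force: [0.4, 0.7, -1.0]
opening: 0.662
grasp_force: 43.8
```

Call:
play_rows --dp '[[-0.5,0.65,0],[-1.05,1.36,0],[-1.6,2.07,0],[-2.05,2.66,0],[-2.31,2.99,0]]' --rot '[[0,0,0],[0,0,0],[0,0,0],[0,0,0],[0,0,0]]'

```text
clock: 15.98
eef_pos: [504.1, -4.6, 173.6]
tcp_rot: [-3.14, 0.002, 0.941]
contact_force: [0.6, 1.3, 0.3]
opening: 0.663
grasp_force: 43.8
```

Call:
play_rows --dp '[[0,0,0],[0,0,0],[0,0,0],[0,0,0],[0,0,0]]' --rot '[[0,0,0.8],[0,0,1.9],[0,0,3.0],[0,0,4.1],[0,0,5.2]]'

```text
clock: 16.4
eef_pos: [503.3, -1.9, 173.4]
tcp_rot: [-3.14, 0.003, 0.392]
contact_force: [0.1, -0.5, -0.5]
opening: 0.66
grasp_force: 43.8
```

Call:
play_rows --dp '[[0,0,0],[0,0,0],[0,0,0],[0,0,0],[0,0,0]]' --rot '[[0,0,1.1],[0,0,2.2],[0,0,3.3],[0,0,4.4],[0,0,5.4]]'

```text
clock: 16.82
eef_pos: [503.3, -1.8, 173.5]
tcp_rot: [3.141, 0.004, -0.173]
contact_force: [-0.3, 0.4, 0.0]
opening: 0.66
grasp_force: 43.8
```

Call:
play_rows --dp '[[0,0,0],[0,0,0],[0,0,0]]' --rot '[[0,0,0.3],[0,0,0.3],[0,0,0.3]]'

```text
clock: 17.07
eef_pos: [503.6, -1.8, 174.0]
tcp_rot: [3.141, 0.003, -0.197]
contact_force: [0.1, 0.1, -1.2]
opening: 0.661
grasp_force: 43.8
```

```bash
python3 - <<'E'
from h import *
s=telemetry.sense();print(s['eef_pos'],s['tcp_rot'],s['contact_force'],s['opening'])
th=np.radians(-11.4);g=np.array([484.8,1.9])+20*np.array([np.cos(th),np.sin(th)])
print(go(s['eef_pos'],s['tcp_rot'][2],(*g,120),th))
f=grab("scene")
H=hsv(f);m=((H[...,0]>10)&(H[...,0]<30)&(H[...,1]>100)).astype(np.uint8)
x,y=proj(f,[*s['eef_pos']])[0].astype(int)
c=contour(blob(m,(x,y)));P=plane(f,c,s['eef_pos'][2]+7)[:,:2]-s['eef_pos'][:2]
ax=np.array([np.cos(th),np.sin(th)]);u=P@ax;v=P@np.array([-ax[1],ax[0]]);print("cover rel x",u.min(),u.max(),v.min(),v.max())
E
```

```text
[503.61391053  -1.78580046 174.03517573] [ 3.14105817e+00  2.63440890e-03 -1.97338312e-01] [ 0.1326671   0.14768954 -1.20111483] 0.6609381396476944
(array([0.021, 0.003, 1.351]), 'rotz', np.float64(0.016))
cover rel x -31.598852591580155 47.3021987842647 -29.697899495573534 32.92710527045343
```

Call:
play_rows --dp '[[0,0,0.4],[0,0,0.9],[0,0,1.2],[0,0,1.3],[0,0,1.33]]' --rot '[[0,0,0],[0,0,0],[0,0,0],[0,0,0],[0,0,0]]'

```text
clock: 17.53
eef_pos: [503.7, -1.8, 121.2]
tcp_rot: [3.141, 0.002, -0.198]
contact_force: [0.0, 1.3, -0.9]
opening: 0.662
grasp_force: 43.8
```

Call:
play_rows --dp '[[0,0,0.02],[0,0,0.04],[0,0,0.04],[0,0,0.04],[0,0,0.04]]' --rot '[[0,0,0],[0,0,0],[0,0,0],[0,0,0],[0,0,0]]'

```text
clock: 17.95
eef_pos: [504.8, -1.8, 121.2]
tcp_rot: [-3.141, -0.001, -0.199]
contact_force: [-0.0, 0.0, -1.1]
opening: 0.662
grasp_force: 43.8
```

```bash
python3 - <<'E'
from h import *
s=telemetry.sense();print(s['eef_pos'],s['tcp_rot'],s['contact_force'],s['opening'])
f=grab("scene");x,y=proj(f,[*s['eef_pos']])[0].astype(int)
cv2.imwrite("pics/lip.png",cv2.resize(f["color"][y-60:y+60,x-80:x+80],(800,600),interpolation=cv2.INTER_CUBIC)[:,:,::-1])
E
```

```text
[504.84654066  -1.79217358 121.203434  ] [-3.14142581e+00 -9.11435485e-04 -1.98814490e-01] [-0.04006461  0.04035723 -1.12593126] 0.6617272503746203
```

View pics/lip.png

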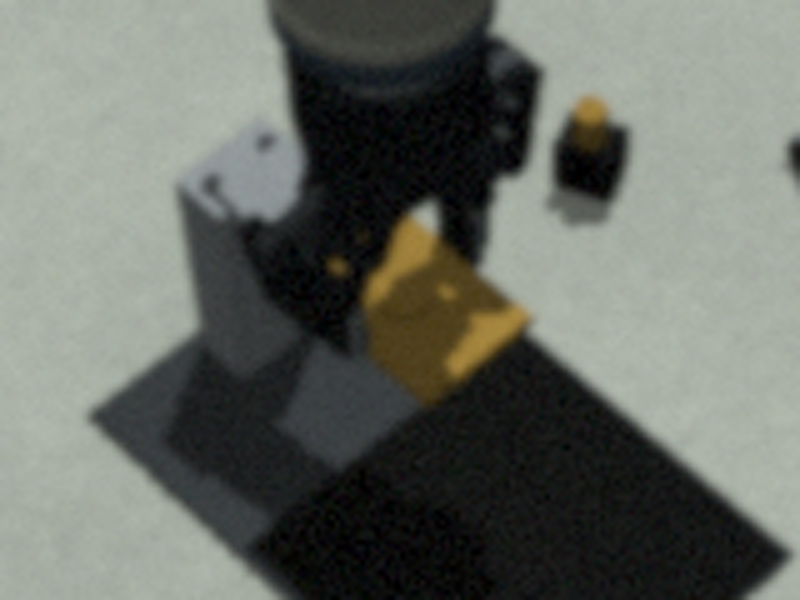

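The picture shows the cover level, spigot up and centred over the ramp, its front edge over the pad between crop (430,405) and (530,318). I'll go a touch lower and let go.

Call:
play_rows --dp '[[0,0,0.03],[0,0,0.06],[0,0,0.06]]' --rot '[[0,0,0],[0,0,0],[0,0,0]]'

```text
clock: 18.25
eef_pos: [504.4, -1.8, 118.1]
tcp_rot: [3.142, 0.0, -0.199]
contact_force: [-0.5, -0.1, -1.2]
opening: 0.661
grasp_force: 43.8
```

Call:
play_rows --dp '[[0,0,0],[0,0,0],[0,0,0],[0,0,0],[0,0,0]]' --rot '[[0,0,0],[0,0,0],[0,0,0],[0,0,0],[0,0,0]]' --fingers 1

```text
clock: 18.67
eef_pos: [504.6, -1.8, 118.3]
tcp_rot: [-3.142, -0.0, -0.199]
contact_force: [0.2, 0.3, 1.1]
opening: 0.998
grasp_force: 0.0
```

Call:
play_rows --dp '[[0,0,0],[0,0,0],[0,0,0],[0,0,0],[0,0,0]]' --rot '[[0,0,0],[0,0,0],[0,0,0],[0,0,0],[0,0,0]]'

```text
clock: 19.08
eef_pos: [504.5, -1.8, 118.3]
tcp_rot: [-3.142, 0.0, -0.199]
contact_force: [-0.2, 0.3, -0.7]
opening: 0.997
grasp_force: 0.0
```

Call:
play_rows --dp '[[0,0,-0.6],[0,0,-1.3],[0,0,-2.0],[0,0,-2.6],[0,0,-2.9]]' --rot '[[0,0,0],[0,0,0],[0,0,0],[0,0,0],[0,0,0]]'

```text
clock: 19.5
eef_pos: [505.7, -1.8, 237.4]
tcp_rot: [-3.141, -0.004, -0.199]
contact_force: [0.2, -0.0, 0.6]
opening: 1.0
grasp_force: 0.0
```

```bash
python3 - <<'E'
from h import *
s=telemetry.sense();print(s['eef_pos'],s['tcp_rot'],s['contact_force'],s['opening'])
f=grab("scene");t=grab("top")
th=np.radians(-11.4);ax=np.array([np.cos(th),np.sin(th)]);o=np.array([484.8,1.9])
for n,g in(("scene",f),("top",t)):
    H=hsv(g);m=((H[...,0]>10)&(H[...,0]<30)&(H[...,1]>90)&(H[...,2]>45)).astype(np.uint8)
    p=proj(g,[540,-8,18])[0];b=blob(m,p);R=rect(g,b,18);d=R[0]-o
    print(n,p,b.sum(),R,"stand xy",d@ax,d@[-ax[1],ax[0]])
x,y=proj(f,[540,-8,18])[0].astype(int);c1=cv2.resize(f["color"][y-60:y+60,x-40:x+40],(400,600),interpolation=cv2.INTER_CUBIC)
x,y=proj(t,[540,-8,18])[0].astype(int);c2=cv2.resize(t["color"][y-60:y+60,x-40:x+40],(400,600),interpolation=cv2.INTER_CUBIC)
cv2.imwrite("pics/flip.png",np.hstack([c1,c2])[:,:,::-1])
E
```

```text
[505.73866004  -1.77323883 237.40972484] [-3.14084052 -0.00375622 -0.19891576] [ 0.20091322 -0.01005869  0.59286394] 0.9998263415842594
scene [279.73562409 269.56964425] 1146 (array([542. , -10.2]), array([96.4, 64.8]), -11.4) stand xy 58.46316500694991 -0.5552813432368204
top [341.59591217 243.26847932] 44 (array([480.6, 179.2]), array([18.3, 15.6]), 0.8) stand xy -39.161785382630285 172.97191843083894
```

View pics/flip.png

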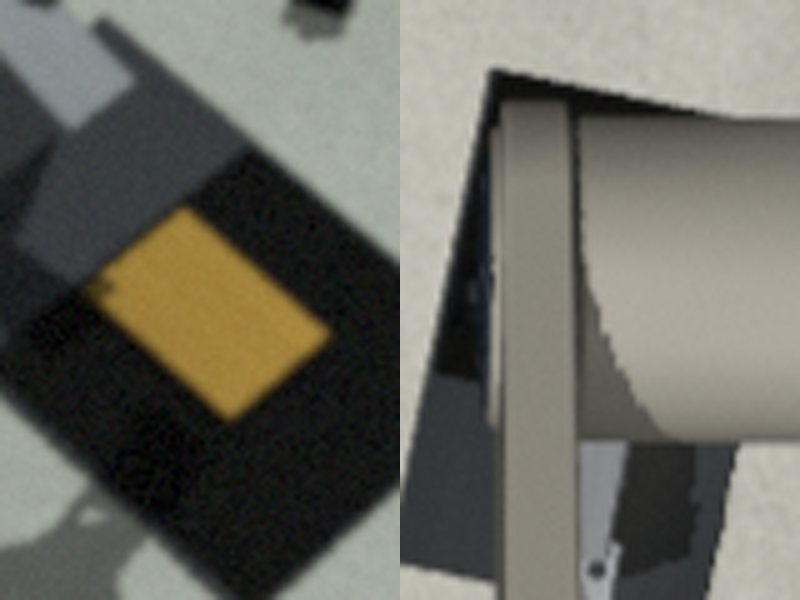

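The cover has turned over. The plain face shows, centred at about scene crop (210,315), 58 mm out from the lip and aligned with the stand. That clears the ramp, so I'm picking it up.

Call:
play_rows --dp '[[0.4,0,0],[0.93,-0.02,0.5],[0.93,-0.02,1.4],[0.93,-0.02,2.3],[0.93,-0.02,3.2]]' --rot '[[0,0,0],[0,0,0],[0,0,0],[0,0,0],[0,0,0]]' --fingers 0.9

```text
clock: 20.02
eef_pos: [540.5, -8.4, 103.8]
tcp_rot: [3.141, 0.001, -0.199]
contact_force: [-0.5, -0.4, -0.1]
opening: 0.899
grasp_force: 0.0
```

Call:
play_rows --dp '[[0,0,0.7],[0,0,1.4],[0,0,1.9],[0,0,2.0],[0,0,2.0]]' --rot '[[0,0,0],[0,0,0],[0,0,0],[0,0,0],[0,0,0]]'

```text
clock: 20.43
eef_pos: [539.1, -8.3, 24.1]
tcp_rot: [3.141, 0.005, -0.199]
contact_force: [-0.3, 0.0, 1.3]
opening: 0.898
grasp_force: 0.0
```

```bash
python3 - <<'E'
from h import *
s=telemetry.sense();print(s['eef_pos'],s['tcp_rot'],s['contact_force'],s['opening'])
print(go(s['eef_pos'],s['tcp_rot'][2],(541.3,-8.2,5.5),-0.199))
f=grab("scene");t=grab("top")
H=hsv(f);m=((H[...,0]>10)&(H[...,0]<30)&(H[...,1]>90)&(H[...,2]>45)).astype(np.uint8)
b=blob(m,(280,270));P=plane(f,contour(b),18)[:,:2]-[541.3,-8.2]
a=np.radians(-11.4);ax=np.array([np.cos(a),np.sin(a)]);u,v=P@ax,P@[-ax[1],ax[0]];print(u.min(),u.max(),v.min(),v.max())
E
```

```text
[539.1203437   -8.31546301  24.13466644] [ 3.14076825  0.00456166 -0.19892451] [-0.33124835  0.02654072  1.3408913 ] 0.8978181633574346
(array([ 0.053, -0.014,  0.466]), 'rotz', np.float64(0.001))
-29.729283803811374 49.24229167209265 -33.39782989452802 30.54646150541765
```

Call:
play_rows --dp '[[0.02,0,0.2],[0.02,0,0.4],[0.02,0,0.45],[0.02,0,0.45]]' --rot '[[0,0,0],[0,0,0],[0,0,0],[0,0,0]]' --fingers 0.8

```text
clock: 20.87
eef_pos: [541.6, -8.5, 7.9]
tcp_rot: [3.141, 0.001, -0.199]
contact_force: [0.9, -0.1, 0.1]
opening: 0.803
grasp_force: 0.0
```

Call:
play_rows --dp '[[0,0,0],[0,0,0]]' --rot '[[0,0,0],[0,0,0]]'

```text
clock: 21.03
eef_pos: [542.1, -8.5, 8.5]
tcp_rot: [-3.142, -0.0, -0.199]
contact_force: [-0.1, 0.6, 0.3]
opening: 0.798
grasp_force: 0.0
```

Call:
play_rows --dp '[[0,0,0.04],[0,0,0.075],[0,0,0.075]]' --rot '[[0,0,0],[0,0,0],[0,0,0]]'

```text
clock: 21.28
eef_pos: [541.8, -8.5, 5.1]
tcp_rot: [-3.142, 0.0, -0.199]
contact_force: [0.3, -0.1, -0.4]
opening: 0.798
grasp_force: 0.0
```

Call:
play_rows --dp '[[0,0,0],[0,0,0],[0,0,0],[0,0,0],[0,0,0]]' --rot '[[0,0,0],[0,0,0],[0,0,0],[0,0,0],[0,0,0]]' --fingers 0.6 --grip_force 40

```text
clock: 21.7
eef_pos: [541.9, -8.6, 5.6]
tcp_rot: [3.142, 0.0, -0.199]
contact_force: [-1.9, -0.3, 6.2]
opening: 0.666
grasp_force: 41.9
```

Call:
play_rows --dp '[[0,0,-0.3],[0,0,-0.9],[0,0,-1.7],[0,0,-2.5],[0,0,-3.2]]' --rot '[[0,0,0],[0,0,0],[0,0,0],[0,0,0],[0,0,0]]'

```text
clock: 22.12
eef_pos: [542.0, -8.5, 135.7]
tcp_rot: [-3.141, -0.001, -0.199]
contact_force: [0.4, -0.7, -0.8]
opening: 0.659
grasp_force: 43.5
```

Call:
play_rows --dp '[[0,0,-0.3],[0,0,-0.3],[0,0,-0.3]]' --rot '[[0,0,0],[0,0,0],[0,0,0]]'

```text
clock: 22.37
eef_pos: [542.2, -8.5, 146.1]
tcp_rot: [-3.141, -0.002, -0.199]
contact_force: [0.1, 0.6, -1.4]
opening: 0.664
grasp_force: 43.6
```

```bash
python3 - <<'E'
from h import *
s=telemetry.sense();print(s['eef_pos'],s['tcp_rot'],s['contact_force'],s['opening'],s['qpos'][5])
print(go(s['eef_pos'],s['tcp_rot'][2],(602,238,140),np.radians(-34.4)))
f=grab("scene")
H=hsv(f);m=((H[...,0]>10)&(H[...,0]<30)&(H[...,1]>90)&(H[...,2]>45)).astype(np.uint8)
e=s['eef_pos'];b=blob(m,proj(f,e+[0,0,9])[0]);P=plane(f,contour(b),e[2]+12)[:,:2]-e[:2]
a=s['tcp_rot'][2];ax=np.array([np.cos(a),np.sin(a)]);u,v=P@ax,P@[-ax[1],ax[0]];print(b.sum(),u.min(),u.max(),v.min(),v.max())
E
```

```text
[542.19979923  -8.49300977 146.08211005] [-3.14123735e+00 -1.75163257e-03 -1.98934093e-01] [ 0.09826917  0.58269206 -1.39846181] 0.6638409667658044 1.7512526185933448
(array([ 0.248, -6.336,  0.152]), 'rotz', np.float64(3.834))
747 -23.87274181996603 48.262655517823205 -32.17979740373536 29.46519236310088
```

The cover is held and centred in the fingers to about 1 mm. I'm moving it over the boiler and turning it to the base's axis.

Call:
play_rows --dp '[[0.01,-0.35,0],[0.04,-0.95,0],[0.07,-1.7,0],[0.1,-2.5,0],[0.13,-3.3,0]]' --rot '[[0,0,0],[0,0,0],[0,0,0],[0,0,0],[0,0,0]]'

```text
clock: 22.83
eef_pos: [572.1, 120.8, 143.3]
tcp_rot: [3.14, 0.003, -0.2]
contact_force: [0.1, -0.8, -0.9]
opening: 0.663
grasp_force: 43.5
```

Call:
play_rows --dp '[[0.03,-0.8,0],[0.06,-1.6,0],[0.09,-2.3,0],[0.11,-2.8,0],[0.12,-3.04,0]]' --rot '[[0,0,0],[0,0,0],[0,0,0],[0,0,0],[0,0,0]]'

```text
clock: 23.25
eef_pos: [601.2, 240.4, 143.1]
tcp_rot: [3.141, 0.002, -0.197]
contact_force: [0.5, -0.7, -1.2]
opening: 0.662
grasp_force: 43.5
```

Call:
play_rows --dp '[[0,0,0],[0,0,0],[0,0,0],[0,0,0],[0,0,0]]' --rot '[[0,0,0.8],[0,0,1.8],[0,0,2.8],[0,0,3.5],[0,0,3.83]]'

```text
clock: 23.67
eef_pos: [600.8, 237.0, 143.6]
tcp_rot: [3.139, 0.001, -0.605]
contact_force: [0.5, -0.3, -0.8]
opening: 0.669
grasp_force: 43.5
```

Call:
play_rows --dp '[[0,0,0.3],[0,0,0.8],[0,0,1.2],[0,0,1.3],[0,0,1.3]]' --rot '[[0,0,0],[0,0,0],[0,0,0],[0,0,0],[0,0,0]]'

```text
clock: 24.08
eef_pos: [600.1, 237.0, 90.5]
tcp_rot: [3.138, 0.003, -0.599]
contact_force: [0.3, 0.3, -0.3]
opening: 0.663
grasp_force: 43.5
```

Call:
play_rows --dp '[[0,0,0],[0,0,0]]' --rot '[[0,0,0],[0,0,0]]'

```text
clock: 24.25
eef_pos: [602.3, 238.2, 93.8]
tcp_rot: [-3.141, -0.0, -0.6]
contact_force: [0.7, 0.3, -0.6]
opening: 0.664
grasp_force: 43.5
```

```bash
python3 - <<'E'
from h import *
s=telemetry.sense();print(s['eef_pos'],s['tcp_rot'],s['contact_force'],s['opening'],s['qpos'][5])
print(go(s['eef_pos'],s['tcp_rot'][2],(602,238.3,72),np.radians(-34.4)))
f=grab("scene")
x,y=proj(f,[602,238,75])[0].astype(int)
cv2.imwrite("pics/seat_before.png",f["color"][y-60:y+60,x-80:x+80,::-1])
E
```

```text
[602.2821549  238.15076772  93.78474885] [-3.14096780e+00 -4.56982515e-04 -5.99678786e-01] [ 0.73708928  0.30187845 -0.61518772] 0.6641374471273189 2.5447401626474044
(array([-0.008,  0.001,  0.545]), 'rotz', np.float64(0.007))
```

Call:
play_rows --dp '[[0,0,0.2],[0,0,0.4],[0,0,0.5],[0,0,0.5],[0,0,0.5]]' --rot '[[0,0,0],[0,0,0],[0,0,0],[0,0,0],[0,0,0]]'

```text
clock: 24.72
eef_pos: [601.5, 238.0, 72.7]
tcp_rot: [3.141, 0.001, -0.6]
contact_force: [-0.2, -0.7, -0.5]
opening: 0.661
grasp_force: 43.5
```

Call:
play_rows --dp '[[0,0,0.03],[0,0,0.05],[0,0,0.07],[0,0,0.07]]' --rot '[[0,0,0],[0,0,0],[0,0,0],[0,0,0]]'

```text
clock: 25.05
eef_pos: [601.8, 238.1, 70.5]
tcp_rot: [-3.142, -0.0, -0.6]
contact_force: [-0.5, 0.5, -0.9]
opening: 0.659
grasp_force: 43.5
```

Call:
play_rows --dp '[[0,0,0.02],[0,0,0.03],[0,0,0.03]]' --rot '[[0,0,0],[0,0,0],[0,0,0]]'

```text
clock: 25.3
eef_pos: [601.8, 238.1, 69.2]
tcp_rot: [3.142, 0.0, -0.6]
contact_force: [0.2, -0.2, -0.3]
opening: 0.663
grasp_force: 43.5
```

Call:
play_rows --dp '[[0,0,0.015],[0,0,0.015]]' --rot '[[0,0,0],[0,0,0]]'

```text
clock: 25.47
eef_pos: [601.9, 238.1, 68.7]
tcp_rot: [-3.142, -0.0, -0.6]
contact_force: [0.9, -0.3, -0.3]
opening: 0.662
grasp_force: 43.6
```

Call:
play_rows --dp '[[0,0,0.015],[0,0,0.015]]' --rot '[[0,0,0],[0,0,0]]'

```text
clock: 25.63
eef_pos: [601.9, 238.2, 68.7]
tcp_rot: [-3.141, -0.0, -0.6]
contact_force: [-1.1, -0.5, 5.7]
opening: 0.662
grasp_force: 44.1
```

Contact came at TCP 68.7 against 68.6 expected, so the plate is on the rim. I'm releasing it, rising straight up and clearing the view.

Call:
play_rows --dp '[[0,0,0],[0,0,0],[0,0,0],[0,0,0],[0,0,0]]' --rot '[[0,0,0],[0,0,0],[0,0,0],[0,0,0],[0,0,0]]' --fingers 0.72

```text
clock: 26.05
eef_pos: [601.8, 238.1, 68.0]
tcp_rot: [3.142, 0.0, -0.6]
contact_force: [-0.6, -0.1, 0.3]
opening: 0.719
grasp_force: 0.0
```

Call:
play_rows --dp '[[0,0,0],[0,0,0],[0,0,0],[0,0,0]]' --rot '[[0,0,0],[0,0,0],[0,0,0],[0,0,0]]' --fingers 1

```text
clock: 26.38
eef_pos: [601.8, 238.1, 68.1]
tcp_rot: [-3.142, 0.0, -0.6]
contact_force: [0.5, -0.0, 0.2]
opening: 0.999
grasp_force: 0.0
```

Call:
play_rows --dp '[[0,0,-0.3],[0,0,-1.0],[0,0,-1.9],[0,0,-2.8],[0,0,-3.7]]' --rot '[[0,0,0],[0,0,0],[0,0,0],[0,0,0],[0,0,0]]'

```text
clock: 26.8
eef_pos: [601.5, 238.0, 218.5]
tcp_rot: [-3.142, 0.0, -0.6]
contact_force: [1.8, 0.3, -0.4]
opening: 1.0
grasp_force: 0.0
```

Call:
play_rows --dp '[[-0.7,0,-0.5],[-1.6,0,-0.5],[-2.5,0,-0.5],[-3.3,0,-0.5],[-3.8,0,-0.5]]' --rot '[[0,0,0],[0,0,0],[0,0,0],[0,0,0],[0,0,0]]'

```text
clock: 27.22
eef_pos: [473.9, 325.1, 237.3]
tcp_rot: [-3.141, 0.0, -0.599]
contact_force: [0.0, -0.8, -0.1]
opening: 1.0
grasp_force: 0.0
```

Call:
play_rows --dp '[[-0.7,0,0],[-1.2,0,0],[-1.4,0,0],[-1.4,0,0],[-1.4,0,0]]' --rot '[[0,0,0],[0,0,0],[0,0,0],[0,0,0],[0,0,0]]'

```text
clock: 27.63
eef_pos: [430.6, 355.6, 236.7]
tcp_rot: [-3.141, -0.001, -0.599]
contact_force: [-0.0, -0.1, 1.2]
opening: 0.997
grasp_force: 0.0
```

```bash
python3 - <<'E'
from h import *
s=telemetry.sense();print(s['eef_pos'],s['contact_force'])
f=grab("scene");t=grab("top");cs=[]
for n,g in(("scene",f),("top",t)):
    H=hsv(g);m=((H[...,0]>10)&(H[...,0]<30)&(H[...,1]>90)&(H[...,2]>60)).astype(np.uint8)
    p=proj(g,[602,238,81])[0];b=blob(m,p);print(n,p,b.sum(),rect(g,b,81))
for g,X in((f,[602,238,75]),(t,[602,238,75]),(f,[430,-310,100]),(t,[430,-310,100])):
    x,y=proj(g,X)[0].astype(int);cs.append(cv2.resize(g["color"][y-45:y+45,x-60:x+60],(400,300),interpolation=cv2.INTER_CUBIC))
cv2.imwrite("pics/final.png",np.vstack([np.hstack(cs[:2]),np.hstack(cs[2:])])[:,:,::-1])
E
```

```text
[430.55963475 355.56530409 236.71745541] [-0.03802521 -0.12028853  1.15332625]
scene [364.98147242 189.6726226 ] 834 (array([602.9, 235.6]), array([92.3, 59.3]), -34.3)
top [244.68469556 215.96946026] 848 (array([600.9, 239.9]), array([89.5, 59.3]), -34.0)
```

View pics/final.png

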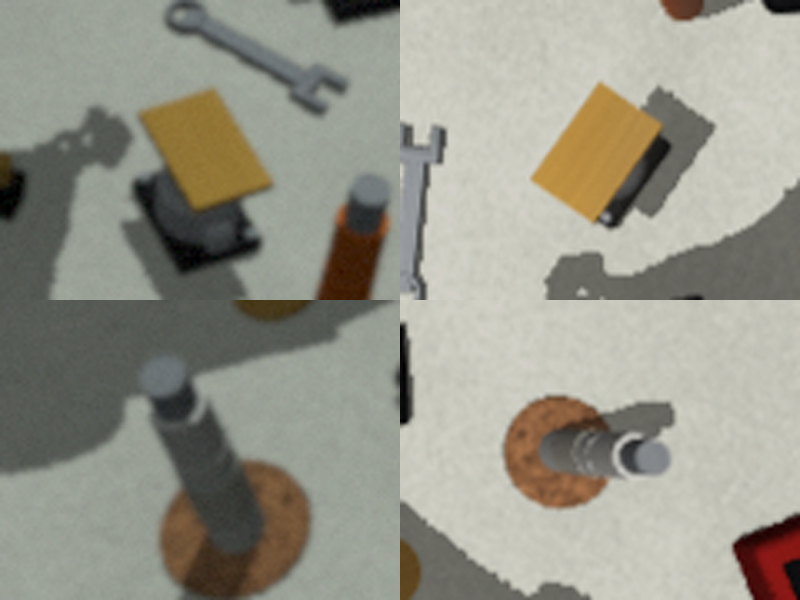

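The cover sits flat on the boiler at (602,238), yaw −34°, measuring about 90 × 59 at rim height as it should. The bottle stands upright on the coaster. I'm handing the job in.

```bash
python3 -c "
from rig import r
print(r.sign_off())"
```

```text
the job is handed in; nothing more can be done
None
```

The bottle stands upright on the coaster, and the cover was flipped off the ramp and set flat on the boiler, spigot in the mouth and in line with its base; the job was handed in at about 28 s, with no verdict returned.

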